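Load the showcase tray and close its hatch

ROBOT

A 6-joint arm with a two-finger parallel gripper is mounted at the origin on the work surface. World frame = base frame: x ahead of the robot, y to its left, z up, the work surface at z = 0. Lengths are in m, angles in degrees, forces in N, time in s.
With the tool pointing down it reaches from about 0.35 to 0.875 m from the base axis. Payload 4.2 kg.
Tool frame: the origin (TCP) lies on the centre line of the jaws, within the pads' length; the fingertips stand 19 mm ahead of it and the grasp point (between the pads) is the TCP; z points along the fingers, y is the line along which they close (so a half turn about z gives the same grasp; the last joint's range is limited). The gripper opens to 87 mm and grips with 3 to 60 N. Pads are 19 mm wide; open, the fingers measure 117 mm over their backs; the gripper's body (75 mm by 190 mm) begins 51 mm behind the grasp point.
Start: joints at [82.999, 22.042, 0.453, 0, -68.411, -14.817], TCP at [0.232, 0.58, 0.242] pointing down, gripper open.
Joint ranges: [-179.83, 179.83], [-69.29, 118.12], [-61.27, 80.66], [-181.25, 117.63], [-171.15, -9.14], [-177.46, 177.46]. Speed limits (degrees/s): [159.86, 159.86, 180, 180, 180, 180].

INTERFACE

Orientations are given as a 3x3 rotation matrix whose columns are the frame's x, y, z axes.
In Python, from station import sense, capture, finish_job, search_frame, masks_of gives the robot as it stands.
- The arm moves only by the tool drive_tool, never from a script. Its argument "rows" is a list of rows, each a list of 7 numbers: the opening in per cent of the stroke, from 0 (shut) to 100 (fully open), then the shift along the world's x, y, z in mm, then the turn, a rotation vector about the world's x, y, z in rad. In form: [[fingers, dx, dy, dz, wx, wy, wz], ...]. A call has 1 to 5 rows; each row shifts and turns the commanded pose from where the row before left it; what a row does not reach is not made up. A row lasts 1/12 s, in which the tool goes at most 41.7 mm and 7.16 degrees, less where a joint would pass 70% of its speed; a pose out of reach is approached as far as the arm can. A call is refused whole if a number of a shift passes 41.7 or a number of a turn 0.125, either way. A call with a gripper value outside its range is refused whole. The fingers move at their own pace and stop on an object; the grip force is fixed at half the most. Time passes only in rows, so rows that do not move let the fingers close. It gives the time, the measured TCP pose, the force, the opening and the grip force at its end, in the units of the state.
- sense(): the state, without advancing time (a new reading comes with each control period).
- capture(name): name is "scene" or "top" or "wrist"; returns a dict with "frame" (420x560x3 uint8, red, green, blue), "z_map" (420x560 float32, m along the optical axis (not along the pixel's ray), 0 where there is no reading), "fx", "fy", "cx", "cy" (pixels), "R" (3x3) and "t" (3): a world point X has camera coordinates R X + t; the wrist camera has in their place "T_tool_cam" (4x4, takes a point from camera to tool coordinates, whose origin is the TCP and whose axes are the flange's). Camera axes: x right, y down, z forward; pixel columns grow to the right and rows downward; lengths in m; the calibration is good to about 2 mm. A picture is of the moment at which its call begins: read the wrist's pose just before it.
- finish_job(): hands the job in; it is judged then, once.
Trained networks look in a picture, given as the dict that the camera call returned (one of the last four; its "shot" number tells which), for a name from the list of things; names that differ only in an ending like _2 or _b are one class to them, and where a whole thing is asked for, a point or a joint stands for the part that bears it (a point fixed in the world has none). Each returns a list of dicts, best first, with "p" (0 to 1); they miss things now and then, are a little off and sometimes report something else, mostly with a low value. They report only what shows in the picture. A call takes as long as a camera call.
- search_frame(label, picture): "xy" ([column, row] in pixels, amid what is visible of it).
- masks_of(label, picture): "region" (420x560 bool, what is visible of it) and "xy" ([column, row] in pixels, amid what is visible of it).
The state is a dict: "time_s": time; "joints": joint angles; "joint_velocities": joint speeds; "effort": joint torques, N m; "tcp_pos": TCP position; "ee_rot": TCP orientation; "wrist_force": force on the tool from outside, world axes, zero at the start; "moment": the same for the moment, N m; "gripper_width": opening from 0.0 (shut) to 1.0 (fully open); "gripper_force": force on a finger pad.
Only numpy, scipy, OpenCV 4.12 (cv2) and the standard library are available. Lean on these libraries where they do the work, as an engineer would, in place of code of your own. Each camera call takes 0.05 s, during which the arm holds its last target. There are 200 camera calls.

TASK

Draw the showcase's tray out from under its clear roof into the open hatch, put every brass or copper piece from the sorting board into the tray, and slide the loaded tray back under the roof until it is fully home. Then close the hatch with the plywood cover: hook one long edge under the lip of the roof and swing the other edge down until the board lies flat on the rim, inside the upstand and square with the showcase. Leave the candlestick, the plate on its stand and the bowl where they are.

Things in the scene. Friction and masses are not known exactly. Their poses are not given: they have to be found in the camera images.
- case: Wooden showcase fixed to the counter, 240 (x) by 292 (y) mm; origin centre of its underside, z up. Its floor is 8 mm up; the tray runs along y between side walls (inner faces x = +-108) from the front wall's inner face y = -130 to the back wall's, y = +130. Over the back part (y = +27 to +142) is a fixed clear roof, underside 89, top 95 mm up; the front part, y = -130 to +27, is an open hatch.
- lip (a point): Middle of the lower edge of the roof's free edge, which is the lip: (0, +27, +89) mm in the showcase's frame. Under it, above the side walls' tops at 75 mm, is a slot 14 mm high and 20 mm deep, closed by a stop at y = +47; the cover's edge goes into it.
- rim (a point): Middle of the top of the showcase's front (-y) wall: (0, -136, +75) mm in its frame. Front and side walls of the hatch are 12 mm thick (centred y = -136, x = +-114), tops 75 mm up; the cover rests on them. Just outside the front wall an upstand, y = -150 to -142, rises to 95 mm.
- tray: Loose aluminium tray, 205 (x) by 120 (y), 18 mm high, walls and floor 4 mm, 0.25 kg, on the showcase's floor, axes along the showcase's; origin centre of its underside. It starts under the roof. Home against the back wall its origin is at y = +70 in the showcase's frame; drawn fully out to the front wall, y = -58. It slides at a few N.
- tab (a point): Top of the tray's upright grip tab: (0, -66, +60) mm in the tray's frame. The tab is 24 mm wide (x), 12 mm thick (y), stands outside the tray's -y wall from its underside up, and is in the open hatch even when the tray is home.
- cover: Loose plywood cover, 232 (x) by 180 (y) by 6 mm, 0.25 kg, the same either way round; origin centre of its underside. Starts flat on the counter. In place: flat, underside 75 mm above the showcase's, origin near x = 0, y = -48 in its frame (4 to 5 mm of play in y). Too long to drop in flat: it goes in tilted some 0.2 rad, the edge at the lip low.
- bar (a point): Top middle of the grip bar on the cover: (0, 0, +36) mm in the cover's frame. The wooden bar runs along x, 90 mm long, 12 mm thick (y), from 6 to 36 mm above the cover's underside.
- edge_a (a point): middle of the cover's +y long edge, at half thickness: (0, +90, +3) mm in the cover's frame
- edge_b (a point): middle of the cover's -y long edge, at half thickness: (0, -90, +3) mm in the cover's frame
- board: fixed wooden sorting board, 200 by 200 by 6 mm, on which the pieces stand at the start; origin centre of its underside
- pot: small brass pot (closed solid), a cylinder 36 mm across, 44 mm tall, 0.16 kg; origin centre of its underside, z along its axis. May be absent.
- weight: brass weight, a cylinder 38 mm across and 32 mm tall with a 20 mm knob on top, 45 mm tall in all, 0.2 kg; origin centre of its underside. May be absent.
- block: square brass seal block, 34 by 34 mm, 36 mm tall, with an 8 mm ridge on top, 44 mm in all, 0.2 kg; x and y across its faces; origin centre of its underside. May be absent.
- jar: small copper jar (closed solid), a cylinder 36 mm across and 32 mm tall with a narrower neck, 44 mm tall in all, 0.15 kg; origin centre of its underside. May be absent.
- candlestick: Bystander, loose, not to be disturbed: brass candlestick, 130 mm tall, foot 72 mm across; origin centre of its underside.
- plate_stand: Bystander, loose, not to be disturbed: copper plate 150 mm across leaning on a dark wooden stand, about 160 mm tall; origin centre of its underside.
- bowl: Bystander, loose, not to be disturbed: blue ceramic bowl, 100 mm across, 45 mm high; origin centre of its underside.

How it is judged:
By the outcome, as a careful person would: the job done as asked, in the order asked, and still so for the second after the job is handed in, with the robot touching nothing.
Of pot, weight, block, jar only 2 to 4 are there at a start; the rules pass over those that are not, and their reading is None.
At some moment in a run one of pot, weight, block, jar may be knocked a few centimetres aside while the robot is not near it.
Once in a run the grip may slacken for a moment while it holds something.
It also fails if it takes over 210 s, if anything falls off the work surface, if the arm or the gripper's body presses on something with over 40 N, if the wrist force passes 120 N, or if a joint passes its speed limit or range.

## Working session

There is one attempt and no reset: what is moved stays moved. The work goes in short steps, Python scripts to look and compute and a tool call to move; the robot and the scene stay as the last step left them, time stands still between calls to the robot, and variables do not carry over. Pictures are saved under pics/ and viewed, at most 14 in all, crops included, and the job is handed in when it is done.

Besides the shell and the picture viewer there is one more tool, called after "Emit:" as name(argument=value, ...), one argument or row to a line, values as JSON. drive_tool: Moves the arm, as the interface text tells. Its arguments: {"type":"object","properties":{"rows":{"type":"array"}},"required":["rows"]}

```bash
ls; mkdir -p pics; cat > h.py <<'E'
import numpy as np, cv2
from station import *
def cloud(p):
    z=p["z_map"]; v,u=np.mgrid[:420,:560]
    c=np.dstack([(u-p["cx"])/p["fx"]*z,(v-p["cy"])/p["fy"]*z,z])
    if "R" in p and p["R"] is not None: w=(c-np.array(p["t"]))@np.array(p["R"])
    else:
        T=np.array(p["T_tool_cam"]); s=p["_s"]
        w=(c@T[:3,:3].T+T[:3,3])@np.array(s["ee_rot"]).T+np.array(s["tcp_pos"])
    w[z<=0]=np.nan
    return w
def shot(n,save=None):
    s=sense(); p=capture(n); p["_s"]=s
    if save: cv2.imwrite(f"pics/{save}.png",p["frame"][:,:,::-1])
    return p
E
cat > a.py <<'E'
from h import *
for n in ["scene","top"]:
    p=shot(n,n+"1"); w=cloud(p)
    for l in ["case","tray","tab","cover","bar","board","pot","weight","block","jar","candlestick","plate_stand","bowl","lip","rim"]:
        m=masks_of(l,p)
        for d in m[:2]:
            if d["p"]<.2: continue
            q=w[d["region"]]; q=q[~np.isnan(q[:,0])]
            if len(q)==0: continue
            print(n,l,round(d["p"],2),np.round(d["xy"]),len(q),"med",np.round(np.median(q,0),3),"lo",np.round(np.percentile(q,2,0),3),"hi",np.round(np.percentile(q,98,0),3))
print(sense())
E
python3 a.py
```

```text
pics
scene case 0.57 [291. 202.] 10676 med [ 0.577 -0.061  0.07 ] lo [ 0.444 -0.235  0.004] hi [0.682 0.055 0.096]
scene case 0.33 [213. 160.] 2681 med [ 0.542 -0.376  0.005] lo [ 0.417 -0.465  0.001] hi [ 0.639 -0.311  0.034]
scene tray 0.69 [211. 160.] 2816 med [ 0.543 -0.376  0.005] lo [ 0.414 -0.47   0.001] hi [ 0.641 -0.309  0.034]
scene tray 0.48 [282. 194.] 156 med [ 0.559 -0.104  0.045] lo [ 0.505 -0.148  0.005] hi [ 0.571 -0.099  0.069]
scene cover 0.77 [213. 165.] 2829 med [ 0.542 -0.376  0.005] lo [ 0.414 -0.471  0.001] hi [ 0.642 -0.31   0.034]
scene bar 0.84 [214. 161.] 2810 med [ 0.54  -0.376  0.005] lo [ 0.411 -0.469  0.001] hi [ 0.64  -0.309  0.034]
scene board 0.74 [236. 261.] 2491 med [ 0.791 -0.067  0.075] lo [ 0.768 -0.139  0.002] hi [ 0.824 -0.006  0.154]
scene board 0.7 [437. 282.] 5588 med [0.535 0.33  0.005] lo [0.431 0.22  0.001] hi [0.629 0.419 0.009]
scene pot 0.61 [431. 247.] 287 med [0.487 0.269 0.047] lo [0.461 0.253 0.011] hi [0.495 0.284 0.052]
scene weight 0.67 [413. 273.] 281 med [0.574 0.268 0.036] lo [0.555 0.25  0.01 ] hi [0.584 0.284 0.052]
scene
[... 3321 characters left out ...]
091452e+01, -1.48176323e+01]), 'joint_velocities': array([ 0.12346256,  0.01092785,  0.00392211, -0.03362297, -0.03532047,
        0.08196616]), 'effort': array([ 3.30451294e-04, -3.90463901e+01,  1.87624061e+01,  4.22445953e+00,
        1.55530265e-02, -1.96960178e-05]), 'tcp_pos': array([0.23225027, 0.580235  , 0.2415543 ]), 'ee_rot': array([[ 9.28358763e-01, -3.71685360e-01, -2.11394527e-05],
       [-3.71685359e-01, -9.28358762e-01,  5.30485684e-05],
       [-3.93423724e-05, -4.13908783e-05, -9.99999998e-01]]), 'wrist_force': array([-0.52399193,  0.03207973, -0.18145015]), 'moment': array([-0.01557178,  0.00081897,  0.04466403]), 'gripper_force': 0.0, 'gripper_width': 0.9984875115860539}
```

View pics/top1.png

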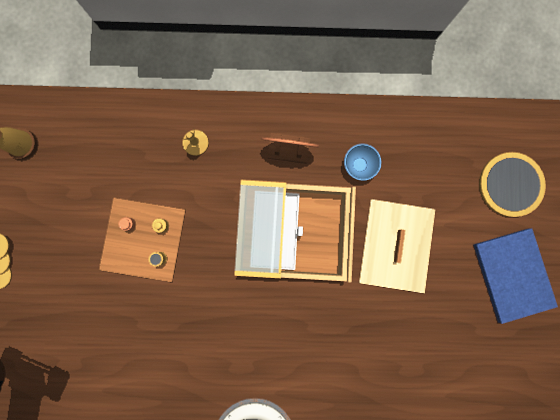

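View pics/scene1.png

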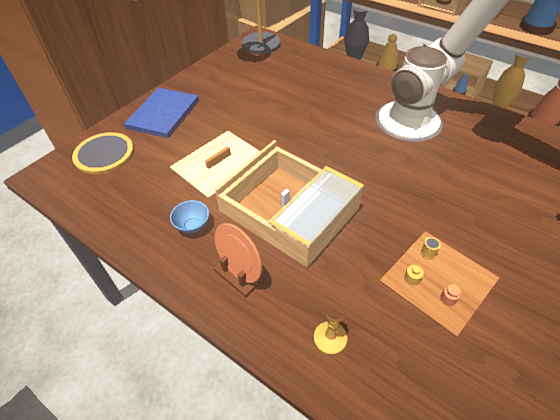

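```bash
cat > b.py <<'E'
from h import *
p=shot("top"); w=cloud(p)
def rect(pts,name):
    r=cv2.minAreaRect((pts[:,:2]*1000).astype(np.float32)); print(name,len(pts),np.round(r[0],1),np.round(r[1],1),round(r[2],2))
f=w.reshape(-1,3); f=f[~np.isnan(f[:,0])]
x,y,z=f.T
c=f[(x>.42)&(x<.7)&(y>-.27)&(y<.08)]
for lo,hi in [(.068,.085),(.088,.103),(.03,.064)]:
    s=c[(c[:,2]>lo)&(c[:,2]<hi)]; print(lo,hi,len(s)); 
    if len(s)>10: rect(s,"case"); print(np.round(np.percentile(s,[1,50,99],axis=0),3).tolist())
t=c[(abs(c[:,0]-.556)<.05)&(c[:,2]>.055)&(c[:,2]<.075)&(abs(c[:,1]+.1)<.05)]; rect(t,"tab"); print(np.round(np.median(t,0),3))
cv=f[(x>.39)&(x<.67)&(y<-.27)&(z<.05)]
cv=cv[(cv[:,0]<.69)]
s=cv[(cv[:,2]>.004)&(cv[:,2]<.012)]; rect(s,"cover")
s=cv[cv[:,2]>.027]; rect(s,"bar"); print(np.median(s,0))
for n,b in dict(pot=(.476,.265),weight=(.563,.262),jar=(.566,.35)).items():
    s=f[(np.hypot(x-b[0],y-b[1])<.04)&(z>.044)]; rect(s,n); print(np.round(s.mean(0),4),s[:,2].max())
# z levels of counter
print("counter",np.median(f[(abs(z)<.006)&(y>-.3)&(y<.2)][:,2]))
E
python3 b.py
```

```text
0.068 0.085 1172
case 1172 [ 554.7 -149.2] [169. 240.] 87.83
[[0.434, -0.236, 0.068], [0.551, -0.209, 0.076], [0.675, -0.066, 0.083]]
0.088 0.103 4710
case 4710 [556.9 -95. ] [292.4 240.2] 87.74
[[0.442, -0.24, 0.091], [0.558, -0.011, 0.096], [0.678, 0.051, 0.1]]
0.03 0.064 341
case 341 [ 574.5 -164.8] [196.6 257. ] 87.84
[[0.445, -0.246, 0.03], [0.567, -0.218, 0.047], [0.686, -0.067, 0.063]]
tab 44 [ 556.6 -108.1] [20.8 10.5] 0.75
[ 0.557 -0.108  0.068]
cover 5719 [ 530.  -552.4] [279.6 561.7] 0.06
bar 184 [ 516.1 -562. ] [383.3  86.8] 87.9
[ 0.52274247 -0.37884316  0.03618988]
pot 168 [476.3 265.7] [35.5 35.2] 49.14
[0.476  0.2652 0.0506] 0.057084022448743305
weight 45 [564.4 263.6] [19.4 17. ] 79.39
[0.564  0.2633 0.0507] 0.05596095971324217
jar 89 [566.6 351.2] [23.7 27.5] 0.6
[0.5664 0.352  0.0504] 0.054685549538381756
counter 0.0006324146723065464
```

```bash
cat > c.py <<'E'
from h import *
p=shot("top"); w=cloud(p)
m=masks_of("cover",p)[0]["region"]; q=w[m]; q=q[~np.isnan(q[:,0])]
def rect(s,n): r=cv2.minAreaRect((s[:,:2]*1000).astype(np.float32)); print(n,len(s),r)
rect(q[(q[:,2]>.003)&(q[:,2]<.012)],"cover"); rect(q[q[:,2]>.028],"bar")
a=np.radians(-2.26); R=np.array([[np.cos(a),-np.sin(a)],[np.sin(a),np.cos(a)]]); o=np.array([.557,-.091])
print("tab in case", (np.array([.5566,-.1081])-o)@R)
print("tab world when out/home",o+R@[0,-124],R) if 0 else None
for n,c in dict(tabout=(0,-.124),tabhome=(0,.004),A=(-.06,-.063),B=(.06,-.063),C=(0,-.03),cov=(0,-.048)).items(): print(n,np.round(o+R@c,4))
E
python3 c.py
```

```text
cover 4979 ((521.8284912109375, -380.647705078125), (181.6521759033203, 232.87525939941406), 82.50980377197266)
bar 172 ((522.9925537109375, -380.7079772949219), (14.38888931274414, 87.91481018066406), 81.60392761230469)
tab in case [ 0.00027464 -0.01710247]
tabout [ 0.5521 -0.2149]
tabhome [ 0.5572 -0.087 ]
A [ 0.4946 -0.1516]
B [ 0.6145 -0.1563]
C [ 0.5558 -0.121 ]
cov [ 0.5551 -0.139 ]
```

Emit:
drive_tool(
  rows=[
    [35, 15, -32, 0, 0, 0, -0.12],
    [35, 18, -36, 0, 0, 0, -0.12],
    [35, 18, -37, 0, 0, 0, -0.12],
    [35, 18, -37, 0, 0, 0, -0.12],
    [35, 18, -37, 0, 0, 0, -0.12],
  ],
)

```text
time_s: 2.17
tcp_pos: [0.3197, 0.3995, 0.2417]
ee_rot: [[0.552, -0.834, 0.0], [-0.834, -0.552, 0.0], [0.0, -0.0, -1.0]]
wrist_force: [1.3, -0.3, 0.4]
gripper_width: 0.709
gripper_force: 0.0
```

Emit:
drive_tool(
  rows=[
    [35, 18, -37, 0, 0, 0, -0.12],
    [35, 18, -37, 0, 0, 0, -0.12],
    [35, 18, -37, 0, 0, 0, -0.12],
    [35, 18, -37, 0, 0, 0, -0.12],
    [35, 18, -37, 0, 0, 0, -0.12],
  ],
)

```text
time_s: 2.58
tcp_pos: [0.4097, 0.2144, 0.242]
ee_rot: [[-0.015, -1.0, 0.001], [-1.0, 0.015, 0.001], [-0.001, -0.001, -1.0]]
wrist_force: [0.4, 0.1, -0.8]
gripper_width: 0.377
gripper_force: 0.0
```

Emit:
drive_tool(
  rows=[
    [35, 18, -37, 0, 0, 0, 0],
    [35, 18, -37, 0, 0, 0, 0],
    [35, 18, -37, 0, 0, 0, 0],
    [35, 18, -37, 0, 0, 0, 0],
    [35, 18, -37, 0, 0, 0, 0],
  ],
)

```text
time_s: 3.0
tcp_pos: [0.4998, 0.0292, 0.242]
ee_rot: [[-0.01, -1.0, 0.001], [-1.0, 0.01, 0.0], [-0.0, -0.001, -1.0]]
wrist_force: [0.7, -0.3, 0.5]
gripper_width: 0.35
gripper_force: 0.0
```

Emit:
drive_tool(
  rows=[
    [35, 18, -37, 0, 0, 0, 0],
    [35, 18, -37, 0, 0, 0, 0],
    [35, 3, -30, -10, 0, 0, -0.03],
    [35, 0, 0, 0, 0, 0, 0],
    [35, 0, 0, 0, 0, 0, 0],
  ],
)

```text
time_s: 3.42
tcp_pos: [0.5379, -0.0744, 0.2307]
ee_rot: [[-0.043, -0.999, -0.002], [-0.999, 0.043, -0.0], [0.0, 0.002, -1.0]]
wrist_force: [-0.1, 0.6, 0.5]
gripper_width: 0.349
gripper_force: 0.0
```

Emit:
drive_tool(
  rows=[
    [50, 19, -34, -20, 0, 0, 0],
    [50, 0, 0, -38, 0, 0, 0],
    [50, 0, 0, -38, 0, 0, 0],
    [50, 0, 0, 0, 0, 0, 0],
    [50, 0, 0, 0, 0, 0, 0],
  ],
)

```text
time_s: 3.83
tcp_pos: [0.5555, -0.1044, 0.1358]
ee_rot: [[-0.038, -0.999, -0.004], [-0.999, 0.038, -0.001], [0.001, 0.004, -1.0]]
wrist_force: [0.2, 0.4, 0.6]
gripper_width: 0.491
gripper_force: 0.0
```

```bash
cat > d.py <<'E'
from h import *
p=shot("wrist","w1"); w=cloud(p); f=w.reshape(-1,3); f=f[~np.isnan(f[:,0])]
s=sense(); print(s["tcp_pos"])
t=f[(abs(f[:,0]-.556)<.03)&(abs(f[:,1]+.108)<.03)&(abs(f[:,2]-.068)<.008)]
print(len(t)); 
if len(t): print(cv2.minAreaRect((t[:,:2]*1000).astype(np.float32)),np.median(t,0))
E
python3 d.py
```

```text
[ 0.55737057 -0.10440276  0.13803627]
859
((557.7184448242188, -108.29798126220703), (11.946258544921875, 23.519628524780273), 87.81692504882812) [ 0.55777938 -0.1093967   0.06712825]
```

Emit:
drive_tool(
  rows=[
    [50, 0, -4, -35, 0, 0, 0],
    [50, 0, 0, -30, 0, 0, 0],
    [50, 0, 0, -18, 0, 0, 0],
    [0, 0, 0, 0, 0, 0, 0],
    [0, 0, 0, 0, 0, 0, 0],
  ],
)

```text
time_s: 4.3
tcp_pos: [0.5582, -0.1086, 0.0558]
ee_rot: [[-0.038, -0.999, 0.003], [-0.999, 0.038, -0.001], [0.0, -0.004, -1.0]]
wrist_force: [-0.2, -0.8, 1.2]
gripper_width: 0.421
gripper_force: 0.0
```

Emit:
drive_tool(
  rows=[
    [0, 0, 0, 0, 0, 0, 0],
    [0, 0, 0, 0, 0, 0, 0],
    [0, 0, -4, 0, 0, 0, 0],
    [0, -0.3, -8, 0, 0, 0, 0],
    [0, -0.3, -8, 0, 0, 0, 0],
  ],
)

```text
time_s: 4.72
tcp_pos: [0.5582, -0.1284, 0.0563]
ee_rot: [[-0.039, -0.999, 0.007], [-0.999, 0.039, 0.001], [-0.001, -0.007, -1.0]]
wrist_force: [-0.4, 8.1, 10.0]
gripper_width: 0.276
gripper_force: 30.0
```

Emit:
drive_tool(
  rows=[
    [0, -0.5, -10, 0, 0, 0, 0],
    [0, -0.5, -10, 0, 0, 0, 0],
    [0, -0.5, -10, 0, 0, 0, 0],
    [0, -0.5, -10, 0, 0, 0, 0],
    [0, -0.5, -10, 0, 0, 0, 0],
  ],
)

```text
time_s: 5.13
tcp_pos: [0.5556, -0.1791, 0.0562]
ee_rot: [[-0.039, -0.999, 0.006], [-0.999, 0.039, 0.0], [-0.0, -0.006, -1.0]]
wrist_force: [0.9, 6.5, 7.3]
gripper_width: 0.272
gripper_force: 30.0
```

Emit:
drive_tool(
  rows=[
    [0, -0.5, -10, 0, 0, 0, 0],
    [0, -0.5, -10, 0, 0, 0, 0],
    [0, -0.5, -7, 0, 0, 0, 0],
    [0, 0, -4, 0, 0, 0, 0],
    [0, 0, 0, 0, 0, 0, 0],
  ],
)

```text
time_s: 5.55
tcp_pos: [0.5538, -0.209, 0.0561]
ee_rot: [[-0.04, -0.999, 0.006], [-0.999, 0.04, 0.001], [-0.002, -0.006, -1.0]]
wrist_force: [-0.9, 9.9, 7.1]
gripper_width: 0.271
gripper_force: 32.4
```

Emit:
drive_tool(
  rows=[
    [0, 0, -4, 0, 0, 0, 0],
    [0, 0, -2, 0, 0, 0, 0],
    [0, 0, 0, 0, 0, 0, 0],
    [0, 0, 0, 0, 0, 0, 0],
  ],
)

```text
time_s: 5.88
tcp_pos: [0.5538, -0.2093, 0.0562]
ee_rot: [[-0.039, -0.999, 0.005], [-0.999, 0.039, 0.007], [-0.007, -0.005, -1.0]]
wrist_force: [-1.1, 33.8, 13.2]
gripper_width: 0.275
gripper_force: 45.8
```

Emit:
drive_tool(
  rows=[
    [0, 0, 5.5, 0, 0, 0, 0],
    [50, 0, 0, 0, 0, 0, 0],
    [50, 0, 0, 0, 0, 0, 0],
    [50, 0, 0, 10, 0, 0, 0],
    [50, 0, 0, 30, 0, 0, 0],
  ],
)

```text
time_s: 6.3
tcp_pos: [0.5473, -0.209, 0.0886]
ee_rot: [[-0.042, -0.999, -0.012], [-0.999, 0.042, 0.005], [-0.004, 0.013, -1.0]]
wrist_force: [0.1, 7.1, -5.7]
gripper_width: 0.463
gripper_force: 3.1
```

Emit:
drive_tool(
  rows=[
    [50, 0, 20, 40, 0, 0, 0],
    [60, 0, 41, 40, 0, 0, 0],
    [60, 0, 41, 30, 0, 0, 0],
    [60, 0, 41, 0, 0, 0, 0],
    [60, 0, 0, 0, 0, 0, 0],
  ],
)

```text
time_s: 6.72
tcp_pos: [0.5531, -0.0836, 0.1874]
ee_rot: [[-0.035, -0.999, 0.006], [-0.999, 0.035, 0.001], [-0.001, -0.006, -1.0]]
wrist_force: [-1.5, 0.2, -1.0]
gripper_width: 0.593
gripper_force: 0.0
```

```bash
cat > e.py <<'E'
from h import *
p=shot("wrist","w2"); w=cloud(p); f=w.reshape(-1,3); f=f[~np.isnan(f[:,0])]
print(sense()["tcp_pos"])
q=shot("top","top2"); g=cloud(q).reshape(-1,3); g=g[~np.isnan(g[:,0])]
for n,F in (("wrist",f),("top",g)):
    c=F[(abs(F[:,0]-.557)<.14)&(F[:,1]>-.26)&(F[:,1]<.07)]
    # local frame
    a=np.radians(-2.26); R=np.array([[np.cos(a),-np.sin(a)],[np.sin(a),np.cos(a)]])
    l=(c[:,:2]-[.557,-.091])@R*1000; z=c[:,2]*1000
    mid=abs(l[:,0])<60
    up=mid&(abs(z-95)<4); y=l[up,1]; print(n,"z95 y: upstand",np.percentile(y[y<-100],[1,99]) if (y<-100).any() else 0,"roof",np.percentile(y[y>-50],[1,99]) if (y>-50).any() else 0)
    t=(abs(l[:,0])<16)&(abs(z-68)<4)&(l[:,1]>-135)&(l[:,1]<-40); print(" tab",t.sum(), np.percentile(l[t],[1,50,99],axis=0).tolist() if t.any() else 0)
    rim=mid&(abs(z-75)<4)&(l[:,1]<-100); print(" rim y",np.percentile(l[rim,1],[1,99]) if rim.any() else 0)
    sw=(abs(l[:,1]+60)<40)&(abs(z-75)<4); x=l[sw,0]; print(" side x",np.percentile(x[x<0],[1,99]) if (x<0).any() else 0,np.percentile(x[x>0],[1,99]) if (x>0).any() else 0)
    fl=mid&(abs(z-12)<6)&(l[:,1]>-140)&(l[:,1]<27); print(" floor z",np.median(z[fl]))
E
python3 e.py
```

```text
[ 0.55224085 -0.08557657  0.18615341]
wrist z95 y: upstand 0 roof [ 27.72901916 117.08245253]
 tab 813 [[-9.328611690029293, -129.0582440662722], [3.1218010776113707, -114.46147321543594], [14.667690820749126, -108.48275838735299]]
 rim y 0
 side x [-118.36136684 -105.96400833] [109.20250045 121.65321094]
 floor z 11.237672294166224
top z95 y: upstand [-149.85559467 -141.74096369] roof [ 42.01481328 141.54834593]
 tab 42 [[-9.526045793776401, -126.42985107402177], [2.2967888942931896, -115.37043834053298], [13.563840669940626, -109.97968974474044]]
 rim y [-142.47551411 -114.83121388]
 side x [-119.77381788 -107.95318707] [108.06305251 119.97790307]
 floor z 9.903327756889883
```

View pics/w2.png

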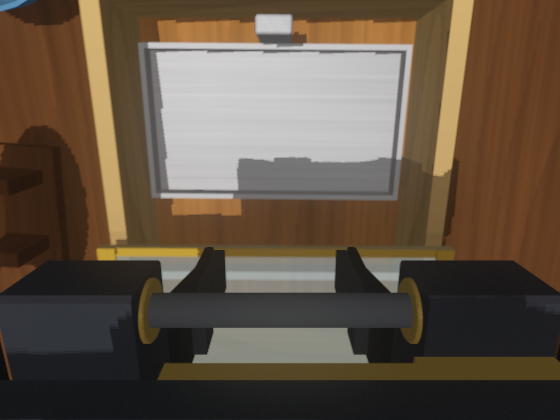

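Emit:
drive_tool(
  rows=[
    [65, -8, 30, 0, 0, 0, 0],
    [65, -8, 40, 0, 0, 0, 0],
    [65, -8, 40, 0, 0, 0, 0],
    [65, -8, 40, 0, 0, 0, 0],
    [65, -8, 40, 0, 0, 0, 0],
  ],
)

```text
time_s: 7.23
tcp_pos: [0.5115, 0.102, 0.1841]
ee_rot: [[-0.043, -0.999, -0.001], [-0.999, 0.043, -0.001], [0.001, 0.001, -1.0]]
wrist_force: [0.7, -0.0, -0.1]
gripper_width: 0.645
gripper_force: 0.0
```

Emit:
drive_tool(
  rows=[
    [65, -8, 40, 0, 0, 0, 0],
    [65, -8, 40, 0, 0, 0, 0],
    [65, -8, 40, 0, 0, 0, 0],
    [65, -8, 38, 0, 0, 0, 0],
    [65, -4, 3, 0, 0, 0, 0],
  ],
)

```text
time_s: 7.65
tcp_pos: [0.4765, 0.2671, 0.184]
ee_rot: [[-0.037, -0.999, 0.001], [-0.999, 0.037, 0.001], [-0.001, -0.001, -1.0]]
wrist_force: [0.2, -0.3, 0.4]
gripper_width: 0.648
gripper_force: 0.0
```

```bash
cat > pc.py <<'E'
from h import *
import sys
for cam in sys.argv[1:]:
    p=shot(cam,None); w=cloud(p); f=w.reshape(-1,3); f=f[~np.isnan(f[:,0])]
    print(cam,np.round(sense()["tcp_pos"],4))
    s=f[(f[:,2]>.044)&(f[:,2]<.058)&(f[:,1]>.15)&(f[:,1]<.5)&(f[:,0]>.36)&(f[:,0]<.72)]
    im=np.zeros((400,400),np.uint8)
    for a,b in ((s[:,:2]-[.36,.15])*1000).astype(int):
        if 0<=a<400 and 0<=b<400: im[a,b]=1
    im=cv2.morphologyEx(im,cv2.MORPH_CLOSE,np.ones((9,9)))
    k,L,st,ce=cv2.connectedComponentsWithStats(im)
    for i in range(1,k):
        if st[i,4]>60:
            x0=st[i,1]+st[i,3]/2; y0=st[i,0]+st[i,2]/2
            print("  piece centre",round(.36+x0/1000,4),round(.15+y0/1000,4),"size x,y",st[i,3],st[i,2])
E
python3 pc.py wrist top
```

```text
wrist [0.4756 0.2651 0.1838]
  piece centre 0.477 0.267 size x,y 38 38
  piece centre 0.565 0.2655 size x,y 20 21
top [0.4757 0.2634 0.1837]
  piece centre 0.476 0.2655 size x,y 38 37
  piece centre 0.5645 0.2645 size x,y 17 19
```

Emit:
drive_tool(
  rows=[
    [65, 1, 2, -40, 0, 0, 0],
    [65, 0, 0, -40, 0, 0, 0],
    [65, 0, 0, -40, 0, 0, 0],
    [65, 0, 0, -20, 0, 0, 0],
    [0, 0, 0, -1, 0, 0, 0],
  ],
)

```text
time_s: 8.17
tcp_pos: [0.4748, 0.2605, 0.0386]
ee_rot: [[-0.044, -0.999, -0.009], [-0.999, 0.044, -0.008], [0.008, 0.008, -1.0]]
wrist_force: [-0.2, -0.6, 0.1]
gripper_width: 0.621
gripper_force: 0.0
```

Emit:
drive_tool(
  rows=[
    [0, 0, 0, 0, 0, 0, 0],
    [0, 0, 0, 0, 0, 0, 0],
    [0, 0, 0, 0, 0, 0, 0],
    [0, 0, 0, 10, 0, 0, 0],
    [0, 0, 0, 35, 0, 0, 0],
  ],
)

```text
time_s: 8.58
tcp_pos: [0.4743, 0.2632, 0.086]
ee_rot: [[-0.042, -0.999, -0.007], [-0.999, 0.042, -0.006], [0.006, 0.007, -1.0]]
wrist_force: [0.8, 0.2, -1.5]
gripper_width: 0.405
gripper_force: 30.0
```

Emit:
drive_tool(
  rows=[
    [0, 0, 0, 40, 0, 0, 0],
    [0, 0, 0, 40, 0, 0, 0],
    [0, 0, -10, 0, 0, 0, 0],
    [0, 0, -35, 0, 0, 0, 0],
    [0, 0, -35, 0, 0, 0, 0],
  ],
)

```text
time_s: 9.0
tcp_pos: [0.477, 0.1858, 0.1711]
ee_rot: [[-0.037, -0.999, 0.004], [-0.999, 0.037, 0.004], [-0.004, -0.004, -1.0]]
wrist_force: [-0.0, -1.6, -3.3]
gripper_width: 0.403
gripper_force: 30.0
```

Emit:
drive_tool(
  rows=[
    [0, 2, -35, 0, 0, 0, 0],
    [0, 2, -35, 0, 0, 0, 0],
    [0, 2, -35, 0, 0, 0, 0],
    [0, 2, -35, 0, 0, 0, 0],
    [0, 2, -35, 0, 0, 0, 0],
  ],
)

```text
time_s: 9.42
tcp_pos: [0.4866, 0.0089, 0.1703]
ee_rot: [[-0.039, -0.999, 0.003], [-0.999, 0.039, 0.001], [-0.001, -0.003, -1.0]]
wrist_force: [0.4, 0.1, -1.1]
gripper_width: 0.405
gripper_force: 30.0
```

Emit:
drive_tool(
  rows=[
    [0, 3, -35, 0, 0, 0, 0],
    [0, 3, -35, 0, 0, 0, 0],
    [0, 3, -35, 0, 0, 0, 0],
    [0, 2, -30, 0, 0, 0, 0],
    [0, 0, -18, 0, 0, 0, 0],
  ],
)

```text
time_s: 9.83
tcp_pos: [0.4979, -0.1452, 0.1702]
ee_rot: [[-0.042, -0.999, 0.003], [-0.999, 0.042, -0.0], [0.0, -0.003, -1.0]]
wrist_force: [-0.2, -0.2, -1.3]
gripper_width: 0.41
gripper_force: 30.0
```

Emit:
drive_tool(
  rows=[
    [0, 0, 0, -30, 0, 0, 0],
    [0, 0, 0, -30, 0, 0, 0],
    [0, 0, 0, 0, 0, 0, 0],
    [0, 0, 0, 0, 0, 0, 0],
  ],
)

```text
time_s: 10.17
tcp_pos: [0.497, -0.1428, 0.1088]
ee_rot: [[-0.04, -0.999, -0.002], [-0.999, 0.04, -0.0], [0.0, 0.002, -1.0]]
wrist_force: [0.4, 0.2, -0.0]
gripper_width: 0.403
gripper_force: 30.0
```

Emit:
drive_tool(
  rows=[
    [0, 0, 0, -30, 0, 0, 0],
    [0, 0, 0, -20, 0, 0, 0],
    [0, 0, 0, -8, 0, 0, 0],
    [0, 0, 0, -4, 0, 0, 0],
    [0, 0, 0, 0, 0, 0, 0],
  ],
)

```text
time_s: 10.58
tcp_pos: [0.498, -0.1424, 0.0511]
ee_rot: [[-0.037, -0.999, -0.0], [-0.999, 0.037, -0.001], [0.001, 0.0, -1.0]]
wrist_force: [-8.4, 2.3, 16.9]
gripper_width: 0.405
gripper_force: 30.0
```

Emit:
drive_tool(
  rows=[
    [52, 0, 0, 1, 0, 0, 0],
    [52, 0, 0, 0, 0, 0, 0],
    [52, 0, 0, 0, 0, 0, 0],
    [52, 0, 0, 25, 0, 0, 0],
    [55, 0, 0, 35, 0, 0, 0],
  ],
)

```text
time_s: 11.0
tcp_pos: [0.4963, -0.1424, 0.1063]
ee_rot: [[-0.04, -0.999, -0.006], [-0.999, 0.04, 0.0], [0.0, 0.006, -1.0]]
wrist_force: [1.2, -1.2, -0.1]
gripper_width: 0.531
gripper_force: 0.0
```

Emit:
drive_tool(
  rows=[
    [65, 0, 25, 40, 0, 0, 0],
    [65, 10, 40, 35, 0, 0, 0],
    [65, 10, 40, 0, 0, 0, 0],
    [65, 10, 10, 0, 0, 0, 0],
    [65, 0, 0, 0, 0, 0, 0],
  ],
)

```text
time_s: 11.42
tcp_pos: [0.528, -0.037, 0.1712]
ee_rot: [[-0.035, -0.999, 0.004], [-0.999, 0.035, 0.001], [-0.001, -0.004, -1.0]]
wrist_force: [0.2, -1.0, 0.4]
gripper_width: 0.648
gripper_force: 0.0
```

```bash
python3 pc.py top; python3 -c "
from h import *
shot('wrist','w3')"
```

```text
top [ 0.5264 -0.0384  0.1703]
  piece centre 0.5635 0.264 size x,y 19 18
  piece centre 0.5665 0.3515 size x,y 25 29
```

View pics/w3.png

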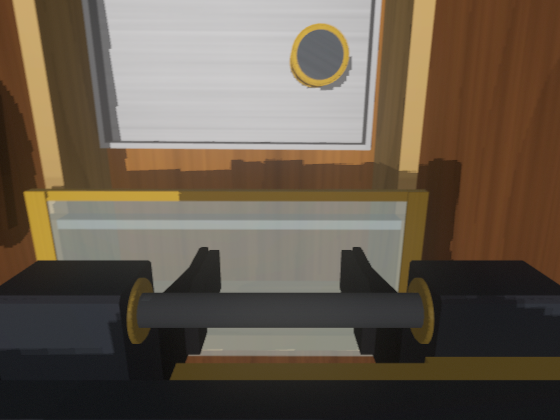

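Emit:
drive_tool(
  rows=[
    [65, 4, 30, 0, 0, 0, 0],
    [65, 5, 38, 0, 0, 0, 0],
    [65, 5, 38, 0, 0, 0, 0],
    [65, 5, 38, 0, 0, 0, 0],
    [65, 5, 38, 0, 0, 0, 0],
  ],
)

```text
time_s: 11.93
tcp_pos: [0.5492, 0.1423, 0.1693]
ee_rot: [[-0.042, -0.999, -0.001], [-0.999, 0.042, -0.001], [0.001, 0.001, -1.0]]
wrist_force: [1.0, 0.5, -0.2]
gripper_width: 0.65
gripper_force: 0.0
```

Emit:
drive_tool(
  rows=[
    [65, 5, 38, 0, 0, 0, 0],
    [65, 5, 38, 0, 0, 0, 0],
    [65, 3, 34, 0, 0, 0, 0],
    [65, 0, 10, 0, 0, 0, 0],
    [65, 0, 0, 0, 0, 0, 0],
  ],
)

```text
time_s: 12.35
tcp_pos: [0.5625, 0.2635, 0.1685]
ee_rot: [[-0.038, -0.999, -0.001], [-0.999, 0.038, -0.001], [0.001, 0.001, -1.0]]
wrist_force: [-1.1, -0.6, 0.2]
gripper_width: 0.65
gripper_force: 0.0
```

```bash
python3 pc.py wrist
```

```text
wrist [0.5622 0.2619 0.1686]
  piece centre 0.5655 0.265 size x,y 21 20
  piece centre 0.5675 0.3635 size x,y 21 7
```

Emit:
drive_tool(
  rows=[
    [65, 2, 2, -36, 0, 0, 0],
    [65, 0, 0, -40, 0, 0, 0],
    [65, 0, 0, -32, 0, 0, 0],
    [65, 0, 0, -16, 0, 0, 0],
    [0, 0, 0, 0, 0, 0, 0],
  ],
)

```text
time_s: 12.82
tcp_pos: [0.5617, 0.2598, 0.041]
ee_rot: [[-0.044, -0.999, -0.009], [-0.999, 0.044, -0.006], [0.007, 0.009, -1.0]]
wrist_force: [-0.3, -1.2, -0.7]
gripper_width: 0.623
gripper_force: 0.0
```

Emit:
drive_tool(
  rows=[
    [0, 0, 0, 0, 0, 0, 0],
    [0, 0, 0, 0, 0, 0, 0],
    [0, 0, 0, 0, 0, 0, 0],
    [0, 0, 0, 10, 0, 0, 0],
    [0, 0, 0, 35, 0, 0, 0],
  ],
)

```text
time_s: 13.23
tcp_pos: [0.5612, 0.2621, 0.0871]
ee_rot: [[-0.042, -0.999, -0.01], [-0.999, 0.042, -0.006], [0.006, 0.009, -1.0]]
wrist_force: [-0.2, 0.6, -2.8]
gripper_width: 0.423
gripper_force: 30.0
```

Emit:
drive_tool(
  rows=[
    [0, 0, 0, 40, 0, 0, 0],
    [0, 0, 0, 40, 0, 0, 0],
    [0, 0, -10, 0, 0, 0, 0],
    [0, 3, -35, 0, 0, 0, 0],
    [0, 4, -35, 0, 0, 0, 0],
  ],
)

```text
time_s: 13.65
tcp_pos: [0.5713, 0.1848, 0.1732]
ee_rot: [[-0.037, -0.999, 0.003], [-0.999, 0.037, 0.003], [-0.003, -0.003, -1.0]]
wrist_force: [0.3, -0.7, -1.7]
gripper_width: 0.422
gripper_force: 30.0
```

Emit:
drive_tool(
  rows=[
    [0, 5, -36, 0, 0, 0, 0],
    [0, 5, -36, 0, 0, 0, 0],
    [0, 5, -36, 0, 0, 0, 0],
    [0, 5, -36, 0, 0, 0, 0],
    [0, 5, -36, 0, 0, 0, 0],
  ],
)

```text
time_s: 14.07
tcp_pos: [0.5963, 0.0027, 0.1723]
ee_rot: [[-0.04, -0.999, 0.002], [-0.999, 0.04, 0.001], [-0.001, -0.002, -1.0]]
wrist_force: [0.9, 0.3, -2.4]
gripper_width: 0.422
gripper_force: 30.0
```

Emit:
drive_tool(
  rows=[
    [0, 5, -36, 0, 0, 0, 0],
    [0, 5, -36, 0, 0, 0, 0],
    [0, 5, -36, 0, 0, 0, 0],
    [0, 3, -30, 0, 0, 0, 0],
    [0, 0, -14, 0, 0, 0, 0],
  ],
)

```text
time_s: 14.48
tcp_pos: [0.6145, -0.1512, 0.1719]
ee_rot: [[-0.043, -0.999, 0.002], [-0.999, 0.043, -0.001], [0.0, -0.002, -1.0]]
wrist_force: [-1.1, -0.1, -2.6]
gripper_width: 0.423
gripper_force: 30.0
```

Emit:
drive_tool(
  rows=[
    [0, 0, 0, -30, 0, 0, 0],
    [0, 0, 0, -38, 0, 0, 0],
    [0, 0, 0, -30, 0, 0, 0],
    [0, 0, 0, -12, 0, 0, 0],
    [0, 0, 0, -5, 0, 0, 0],
  ],
)

```text
time_s: 14.9
tcp_pos: [0.6129, -0.1474, 0.054]
ee_rot: [[-0.04, -0.999, -0.005], [-0.999, 0.04, 0.0], [0.0, 0.005, -1.0]]
wrist_force: [-3.9, 0.3, 5.1]
gripper_width: 0.422
gripper_force: 30.0
```

Emit:
drive_tool(
  rows=[
    [0, 0, 0, -3, 0, 0, 0],
    [0, 0, 0, -2, 0, 0, 0],
    [0, 0, 0, 0, 0, 0, 0],
  ],
)

```text
time_s: 15.15
tcp_pos: [0.6156, -0.1475, 0.0539]
ee_rot: [[-0.039, -0.999, 0.004], [-0.999, 0.039, -0.001], [0.0, -0.004, -1.0]]
wrist_force: [1.2, -0.4, -2.3]
gripper_width: 0.424
gripper_force: 30.0
```

Emit:
drive_tool(
  rows=[
    [0, 0, 0, -3, 0, 0, 0],
    [0, 0, 0, -1, 0, 0, 0],
    [0, 0, 0, 0, 0, 0, 0],
  ],
)

```text
time_s: 15.4
tcp_pos: [0.6161, -0.1476, 0.0536]
ee_rot: [[-0.038, -0.999, 0.005], [-0.999, 0.038, -0.001], [0.001, -0.005, -1.0]]
wrist_force: [-9.3, 3.6, 20.3]
gripper_width: 0.42
gripper_force: 30.0
```

Emit:
drive_tool(
  rows=[
    [52, 0, 0, 2, 0, 0, 0],
    [52, 0, 0, 0, 0, 0, 0],
    [52, 0, 0, 0, 0, 0, 0],
    [52, 0, 0, 25, 0, 0, 0],
    [55, 0, 0, 35, 0, 0, 0],
  ],
)

```text
time_s: 15.82
tcp_pos: [0.6127, -0.1474, 0.1061]
ee_rot: [[-0.04, -0.999, -0.007], [-0.999, 0.04, 0.001], [-0.0, 0.007, -1.0]]
wrist_force: [0.8, -0.2, -0.3]
gripper_width: 0.53
gripper_force: 0.0
```

Emit:
drive_tool(
  rows=[
    [65, 0, 25, 40, 0, 0, 0],
    [65, -2, 38, 20, 0, 0, 0],
    [65, -4, 40, 0, 0, 0, 0],
    [65, -4, 40, 0, 0, 0, 0],
    [65, -4, 40, 0, 0, 0, 0],
  ],
)

```text
time_s: 16.23
tcp_pos: [0.6011, 0.0331, 0.1646]
ee_rot: [[-0.041, -0.999, 0.003], [-0.999, 0.041, 0.001], [-0.001, -0.003, -1.0]]
wrist_force: [-0.2, 1.2, -0.6]
gripper_width: 0.647
gripper_force: 0.0
```

```bash
python3 pc.py top
```

```text
top [0.6009 0.0392 0.1644]
```

Emit:
drive_tool(
  rows=[
    [65, -4, 32, 0, 0, 0, 0],
    [65, -4, 38, 0, 0, 0, 0],
    [65, -4, 38, 0, 0, 0, 0],
    [65, -4, 38, 0, 0, 0, 0],
    [65, -4, 38, 0, 0, 0, 0],
  ],
)

```text
time_s: 16.7
tcp_pos: [0.5807, 0.2174, 0.1639]
ee_rot: [[-0.04, -0.999, 0.002], [-0.999, 0.04, 0.001], [-0.001, -0.002, -1.0]]
wrist_force: [0.7, -0.0, -0.6]
gripper_width: 0.652
gripper_force: 0.0
```

Emit:
drive_tool(
  rows=[
    [65, -4, 38, 0, 0, 0, 0],
    [65, -4, 38, 0, 0, 0, 0],
    [65, -4, 35, 0, 0, 0, 0],
    [65, -2, 14, 0, 0, 0, 0],
    [65, 0, 0, 0, 0, 0, 0],
  ],
)

```text
time_s: 17.12
tcp_pos: [0.5663, 0.3441, 0.1632]
ee_rot: [[-0.036, -0.999, 0.001], [-0.999, 0.036, 0.001], [-0.001, -0.001, -1.0]]
wrist_force: [-0.2, 0.5, -0.3]
gripper_width: 0.647
gripper_force: 0.0
```

```bash
python3 pc.py wrist scene
```

```text
wrist [0.5663 0.342  0.1631]
  piece centre 0.5675 0.353 size x,y 27 28
scene [0.5665 0.3405 0.1632]
  piece centre 0.5665 0.354 size x,y 29 28
```

Jar at (.567,.353); TCP .341.

Emit:
drive_tool(
  rows=[
    [65, 1, 11, -30, 0, 0, 0],
    [65, 0, 1, -40, 0, 0, 0],
    [65, 0, 1, -32, 0, 0, 0],
    [65, 0, 0, -16, 0, 0, 0],
    [0, 0, 0, -4, 0, 0, 0],
  ],
)

```text
time_s: 17.63
tcp_pos: [0.5661, 0.3497, 0.0374]
ee_rot: [[-0.043, -0.999, -0.006], [-0.999, 0.043, -0.005], [0.005, 0.006, -1.0]]
wrist_force: [0.3, -0.5, -0.5]
gripper_width: 0.623
gripper_force: 0.0
```

Emit:
drive_tool(
  rows=[
    [0, 0, 0, 0, 0, 0, 0],
    [0, 0, 0, 0, 0, 0, 0],
    [0, 0, 0, 0, 0, 0, 0],
    [0, 0, 0, 10, 0, 0, 0],
    [0, 0, 0, 35, 0, 0, 0],
  ],
)

```text
time_s: 18.05
tcp_pos: [0.5647, 0.3509, 0.0827]
ee_rot: [[-0.042, -0.999, -0.009], [-0.999, 0.042, -0.006], [0.006, 0.008, -1.0]]
wrist_force: [0.5, 0.5, -2.2]
gripper_width: 0.403
gripper_force: 30.0
```

Emit:
drive_tool(
  rows=[
    [0, 0, 0, 40, 0, 0, 0],
    [0, 0, 0, 40, 0, 0, 0],
    [0, 0, -10, 0, 0, 0, 0],
    [0, 0, -35, 0, 0, 0, 0],
    [0, 0, -36, 0, 0, 0, 0],
  ],
)

```text
time_s: 18.47
tcp_pos: [0.5676, 0.273, 0.1691]
ee_rot: [[-0.037, -0.999, 0.004], [-0.999, 0.037, 0.003], [-0.004, -0.004, -1.0]]
wrist_force: [0.1, -1.5, -2.2]
gripper_width: 0.403
gripper_force: 30.0
```

Emit:
drive_tool(
  rows=[
    [0, 0, -37, 0, 0, 0, 0],
    [0, 0, -37, 0, 0, 0, 0],
    [0, 0, -37, 0, 0, 0, 0],
    [0, 0, -37, 0, 0, 0, 0],
    [0, 0, -37, 0, 0, 0, 0],
  ],
)

```text
time_s: 18.88
tcp_pos: [0.5674, 0.0856, 0.1684]
ee_rot: [[-0.04, -0.999, 0.003], [-0.999, 0.04, 0.001], [-0.001, -0.003, -1.0]]
wrist_force: [1.2, -0.4, -2.4]
gripper_width: 0.402
gripper_force: 30.0
```

Emit:
drive_tool(
  rows=[
    [0, 0, -37, 0, 0, 0, 0],
    [0, 0, -37, 0, 0, 0, 0],
    [0, 0, -37, 0, 0, 0, 0],
    [0, 0, -36, 0, 0, 0, 0],
    [0, 0, -20, 0, 0, 0, 0],
  ],
)

```text
time_s: 19.3
tcp_pos: [0.5672, -0.0829, 0.1683]
ee_rot: [[-0.042, -0.999, 0.003], [-0.999, 0.042, -0.0], [-0.0, -0.003, -1.0]]
wrist_force: [0.0, 0.4, -0.8]
gripper_width: 0.406
gripper_force: 30.0
```

Emit:
drive_tool(
  rows=[
    [0, -11, -30, 0, 0, 0, 0],
    [0, 0, 0, -30, 0, 0, 0],
    [0, 0, 0, -38, 0, 0, 0],
    [0, 0, 0, -28, 0, 0, 0],
    [0, 0, 0, -12, 0, 0, 0],
  ],
)

```text
time_s: 19.72
tcp_pos: [0.5542, -0.1102, 0.0562]
ee_rot: [[-0.042, -0.999, -0.004], [-0.999, 0.042, 0.001], [-0.0, 0.004, -1.0]]
wrist_force: [-1.3, 0.2, -1.2]
gripper_width: 0.404
gripper_force: 30.0
```

Emit:
drive_tool(
  rows=[
    [0, 0, 0, -5, 0, 0, 0],
    [0, 0, 0, -3, 0, 0, 0],
    [0, 0, 0, 0, 0, 0, 0],
    [0, 0, 0, 0, 0, 0, 0],
  ],
)

```text
time_s: 20.05
tcp_pos: [0.5577, -0.1096, 0.0522]
ee_rot: [[-0.04, -0.999, 0.003], [-0.999, 0.04, 0.0], [-0.0, -0.003, -1.0]]
wrist_force: [1.1, 0.7, -0.3]
gripper_width: 0.4
gripper_force: 30.0
```

Emit:
drive_tool(
  rows=[
    [0, 0, 0, -3, 0, 0, 0],
    [0, 0, 0, -1, 0, 0, 0],
    [0, 0, 0, 0, 0, 0, 0],
  ],
)

```text
time_s: 20.3
tcp_pos: [0.5582, -0.1096, 0.0502]
ee_rot: [[-0.038, -0.999, 0.005], [-0.999, 0.038, -0.001], [0.0, -0.005, -1.0]]
wrist_force: [-3.3, 1.7, 12.3]
gripper_width: 0.405
gripper_force: 30.0
```

Emit:
drive_tool(
  rows=[
    [50, 0, 0, 2, 0, 0, 0],
    [50, 0, 0, 0, 0, 0, 0],
    [50, 0, 0, 0, 0, 0, 0],
    [50, 0, 0, 25, 0, 0, 0],
    [50, 0, 0, 38, 0, 0, 0],
  ],
)

```text
time_s: 20.72
tcp_pos: [0.5536, -0.1098, 0.1083]
ee_rot: [[-0.041, -0.999, -0.01], [-0.999, 0.041, 0.0], [0.0, 0.01, -1.0]]
wrist_force: [0.9, 0.8, 1.0]
gripper_width: 0.498
gripper_force: 0.0
```

Emit:
drive_tool(
  rows=[
    [50, 0, 10, 38, 0, 0, 0],
    [50, 0, 20, 33, 0, 0, 0],
    [50, 0, 0, 0, 0, 0, 0],
    [50, 0, 0, 0, 0, 0, 0],
  ],
)

```text
time_s: 21.05
tcp_pos: [0.5577, -0.0789, 0.1848]
ee_rot: [[-0.039, -0.999, 0.005], [-0.999, 0.039, 0.001], [-0.001, -0.005, -1.0]]
wrist_force: [0.3, -0.4, -0.5]
gripper_width: 0.501
gripper_force: 0.0
```

```bash
sed -i 's/"w2"/"w4"/;s/"top2"/"top4"/' e.py; python3 e.py
```

```text
[ 0.55635387 -0.0793222   0.18273875]
wrist z95 y: upstand 0 roof [ 27.66865352 119.81097332]
 tab 793 [[-8.64305397147346, -119.79570532430924], [2.6698345699776302, -114.00355534105822], [14.572534406595677, -108.21219016891656]]
 rim y 0
 side x [-118.49515948 -106.00873622] [109.0985058  121.52095928]
 floor z 11.195630335893991
top z95 y: upstand [-150.06573471 -141.38494048] roof [ 66.87908813 140.19388492]
 tab 43 [[-10.447052966520198, -132.32154552262259], [1.356876103923175, -115.59988315664671], [12.040199350235598, -109.96975695965851]]
 rim y [-142.47394089 -121.32010008]
 side x [-119.51962146 -107.61966758] [107.879637  119.7995954]
 floor z 10.710248157875565
```

View pics/w4.png

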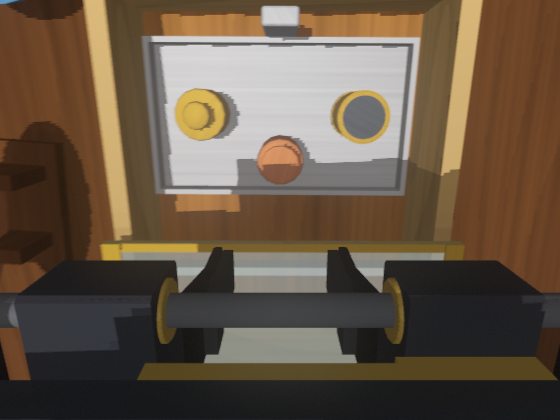

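Emit:
drive_tool(
  rows=[
    [52, 0, -30, 0, 0, 0, 0],
    [52, 0, -40, 0, 0, 0, 0],
    [52, -1, -36, 0, 0, 0, 0],
    [52, 0, -20, -20, 0, 0, 0],
    [52, 0, 0, -30, 0, 0, 0],
  ],
)

```text
time_s: 21.57
tcp_pos: [0.5563, -0.2101, 0.1326]
ee_rot: [[-0.044, -0.999, 0.004], [-0.999, 0.044, -0.002], [0.001, -0.004, -1.0]]
wrist_force: [0.7, 1.1, -1.0]
gripper_width: 0.52
gripper_force: 0.0
```

Emit:
drive_tool(
  rows=[
    [52, 0, 0, -38, 0, 0, 0],
    [52, 0, 0, -25, 0, 0, 0],
    [52, 0, 0, -9, 0, 0, 0],
    [0, 0, 0, 0, 0, 0, 0],
    [0, 0, 0, 0, 0, 0, 0],
  ],
)

```text
time_s: 21.98
tcp_pos: [0.5556, -0.2061, 0.0601]
ee_rot: [[-0.04, -0.999, -0.001], [-0.999, 0.04, -0.0], [0.0, 0.001, -1.0]]
wrist_force: [0.7, -0.2, 0.4]
gripper_width: 0.439
gripper_force: 0.0
```

Emit:
drive_tool(
  rows=[
    [0, 0, 0, 0, 0, 0, 0],
    [0, 0, 0, 0, 0, 0, 0],
    [0, 0, 0, 0, 0, 0, 0],
  ],
)

```text
time_s: 22.23
tcp_pos: [0.5548, -0.2058, 0.0621]
ee_rot: [[-0.04, -0.999, -0.001], [-0.999, 0.04, -0.0], [0.0, 0.001, -1.0]]
wrist_force: [-3.6, -0.2, 3.9]
gripper_width: 0.271
gripper_force: 30.0
```

Emit:
drive_tool(
  rows=[
    [0, 0, 2, 0, 0, 0, 0],
    [0, 0.2, 5, 0, 0, 0, 0],
    [0, 0.3, 8, 0, 0, 0, 0],
    [0, 0.3, 8, 0, 0, 0, 0],
    [0, 0.3, 8, 0, 0, 0, 0],
  ],
)

```text
time_s: 22.65
tcp_pos: [0.5577, -0.1756, 0.0621]
ee_rot: [[-0.039, -0.999, 0.003], [-0.999, 0.039, -0.002], [0.002, -0.003, -1.0]]
wrist_force: [-0.9, -5.7, 2.0]
gripper_width: 0.272
gripper_force: 30.0
```

Emit:
drive_tool(
  rows=[
    [0, 0.3, 8, 0, 0, 0, 0],
    [0, 0.3, 8, 0, 0, 0, 0],
    [0, 0.3, 8, 0, 0, 0, 0],
    [0, 0.3, 8, 0, 0, 0, 0],
    [0, 0.3, 8, 0, 0, 0, 0],
  ],
)

```text
time_s: 23.07
tcp_pos: [0.5591, -0.1354, 0.0621]
ee_rot: [[-0.039, -0.999, 0.003], [-0.999, 0.039, -0.002], [0.001, -0.003, -1.0]]
wrist_force: [0.0, -5.1, 2.1]
gripper_width: 0.273
gripper_force: 30.0
```

Emit:
drive_tool(
  rows=[
    [0, 0.3, 8, 0, 0, 0, 0],
    [0, 0.3, 8, 0, 0, 0, 0],
    [0, 0.3, 8, 0, 0, 0, 0],
    [0, 0.3, 8, 0, 0, 0, 0],
    [0, 0.3, 5, 0, 0, 0, 0],
  ],
)

```text
time_s: 23.48
tcp_pos: [0.5605, -0.0981, 0.0621]
ee_rot: [[-0.039, -0.999, 0.002], [-0.999, 0.039, -0.001], [0.001, -0.003, -1.0]]
wrist_force: [-0.6, -6.2, 2.4]
gripper_width: 0.273
gripper_force: 30.0
```

Emit:
drive_tool(
  rows=[
    [0, 0, 4, 0, 0, 0, 0],
    [0, 0, 3, 0, 0, 0, 0],
    [0, 0, 2, 0, 0, 0, 0],
    [0, 0, 0, 0, 0, 0, 0],
  ],
)

```text
time_s: 23.82
tcp_pos: [0.5606, -0.0891, 0.0621]
ee_rot: [[-0.039, -0.999, 0.003], [-0.999, 0.039, -0.001], [0.001, -0.003, -1.0]]
wrist_force: [-1.0, -3.6, 3.8]
gripper_width: 0.273
gripper_force: 30.0
```

Emit:
drive_tool(
  rows=[
    [0, 0, 2, 0, 0, 0, 0],
    [0, 0, 1, 0, 0, 0, 0],
    [0, 0, 0, 0, 0, 0, 0],
  ],
)

```text
time_s: 24.07
tcp_pos: [0.5608, -0.0866, 0.0621]
ee_rot: [[-0.039, -0.999, 0.003], [-0.999, 0.039, -0.001], [0.001, -0.003, -1.0]]
wrist_force: [0.3, -7.1, 4.3]
gripper_width: 0.276
gripper_force: 30.0
```

Emit:
drive_tool(
  rows=[
    [0, 0, 1, 0, 0, 0, 0],
    [0, 0, 0, 0, 0, 0, 0],
  ],
)

```text
time_s: 24.23
tcp_pos: [0.5608, -0.0866, 0.0621]
ee_rot: [[-0.039, -0.999, 0.003], [-0.999, 0.039, -0.002], [0.002, -0.003, -1.0]]
wrist_force: [0.6, -10.3, 4.3]
gripper_width: 0.267
gripper_force: 30.0
```

Emit:
drive_tool(
  rows=[
    [0, 0, 2, 0, 0, 0, 0],
    [0, 0, 0, 0, 0, 0, 0],
    [0, 0, 0, 0, 0, 0, 0],
  ],
)

```text
time_s: 24.48
tcp_pos: [0.5608, -0.0864, 0.0621]
ee_rot: [[-0.039, -0.999, 0.003], [-0.999, 0.039, -0.004], [0.004, -0.003, -1.0]]
wrist_force: [1.5, -18.0, 3.5]
gripper_width: 0.275
gripper_force: 30.0
```

Emit:
drive_tool(
  rows=[
    [48, 0, -1, 0, 0, 0, 0],
    [48, 0, 0, 0, 0, 0, 0],
    [48, 0, 0, 0, 0, 0, 0],
    [48, 0, 0, 15, 0, 0, 0],
    [48, 0, 0, 38, 0, 0, 0],
  ],
)

```text
time_s: 24.9
tcp_pos: [0.5561, -0.0829, 0.1091]
ee_rot: [[-0.041, -0.999, -0.011], [-0.999, 0.041, 0.001], [-0.0, 0.011, -1.0]]
wrist_force: [1.0, 0.8, -1.1]
gripper_width: 0.468
gripper_force: 0.0
```

Emit:
drive_tool(
  rows=[
    [48, 0, 0, 40, 0, 0, 0],
    [48, 0, 0, 40, 0, 0, 0],
    [48, 0, 30, 0, 0, 0, 0],
    [48, 0, 0, 0, 0, 0, 0],
    [48, 0, 0, 0, 0, 0, 0],
  ],
)

```text
time_s: 25.32
tcp_pos: [0.5599, -0.0519, 0.1944]
ee_rot: [[-0.038, -0.999, 0.002], [-0.999, 0.038, 0.001], [-0.001, -0.002, -1.0]]
wrist_force: [-0.2, -0.6, -0.4]
gripper_width: 0.478
gripper_force: 0.0
```

```bash
sed -i 's/"w4"/"w5"/;s/"top4"/"top5"/;s/<-40); print/<40); print/' e.py; python3 e.py; python3 -c "
from h import *
shot('scene','s5')
cv2.imwrite('pics/s5c.png',cv2.resize(cv2.imread('pics/s5.png')[120:280,180:400],None,fx=3,fy=3))"
```

```text
[ 0.55945359 -0.05269881  0.193511  ]
wrist z95 y: upstand 0 roof [ 27.87903259 141.40434361]
 tab 518 [[-6.616006492712951, -1.1787357502438238], [4.890170577760634, 4.292014723045235], [15.675228143833724, 10.090296522368245]]
 rim y 0
 side x [-118.37292441 -105.95650545] [109.1529496  121.53273415]
 floor z 7.517900963290053
top z95 y: upstand [-149.80396194 -141.60009804] roof [117.71376585 140.16470249]
 tab 5 [[-13.438898572390686, -133.61080396689218], [9.63393506680302, -130.14868756412426], [14.701929777686045, -129.58102558031263]]
 rim y [-142.45154314 -129.62847903]
 side x [-119.4527469 -107.7997303] [108.00521435 119.77203527]
 floor z 8.990449875252626
```

View pics/s5c.png

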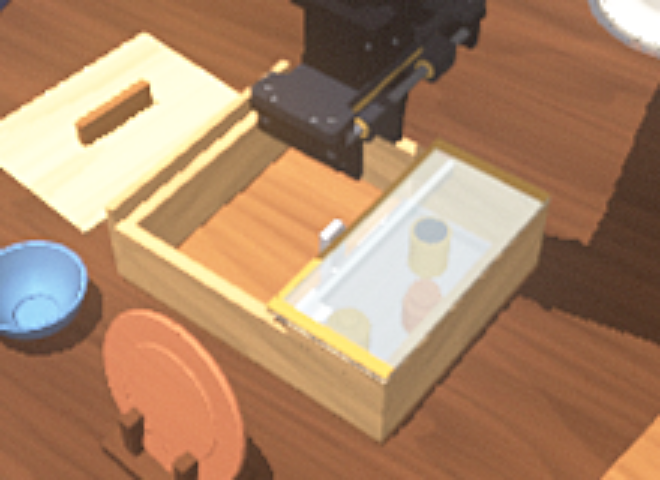

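```bash
python3 -c "
from h import *
s=sense();print(s['joints'],s['tcp_pos'])
p=shot('top'); w=cloud(p)
m=masks_of('cover',p)[0]['region']; q=w[m]; q=q[~np.isnan(q[:,0])]
for lo,hi in((.003,.012),(.028,.045)):
  print(cv2.minAreaRect((q[(q[:,2]>lo)&(q[:,2]<hi)][:,:2]*1000).astype(np.float32)))
"
```

```text
[ 1.10407189e+01  1.82789211e+01 -1.26437042e+01 -1.50007371e-02
 -5.91579859e+01 -1.33089293e+01] [ 0.55921895 -0.05363397  0.19274347]Traceback (most recent call last):
  File "<string>", line 5, in <module>
    m=masks_of('cover',p)[0]['region']; q=w[m]; q=q[~np.isnan(q[:,0])]
      ~~~~~~~~~~~~~~~~~~~^^^
IndexError: list index out of range
```

Emit:
drive_tool(
  rows=[
    [48, 0, -12, 0, 0, 0, -0.11],
    [48, -2, -24, 0, 0, 0, -0.12],
    [48, -3, -24, 0, 0, 0, -0.12],
    [48, -3, -24, 0, 0, 0, -0.12],
    [48, -3, -24, 0, 0, 0, -0.12],
  ],
)

```text
time_s: 25.98
tcp_pos: [0.5482, -0.1631, 0.1928]
ee_rot: [[-0.594, -0.804, -0.001], [-0.804, 0.594, 0.0], [0.001, 0.001, -1.0]]
wrist_force: [-0.4, -0.4, -0.5]
gripper_width: 0.482
gripper_force: 0.0
```

Emit:
drive_tool(
  rows=[
    [48, -3, -24, 0, 0, 0, -0.12],
    [48, -3, -24, 0, 0, 0, -0.12],
    [48, -3, -24, 0, 0, 0, -0.12],
    [48, -3, -24, 0, 0, 0, -0.12],
    [48, -3, -24, 0, 0, 0, -0.12],
  ],
)

```text
time_s: 26.4
tcp_pos: [0.533, -0.2834, 0.1928]
ee_rot: [[-0.945, -0.328, -0.001], [-0.328, 0.945, 0.0], [0.001, 0.001, -1.0]]
wrist_force: [0.2, 0.9, 0.1]
gripper_width: 0.479
gripper_force: 0.0
```

Emit:
drive_tool(
  rows=[
    [48, -3, -28, 0, 0, 0, -0.12],
    [48, -3, -28, 0, 0, 0, -0.12],
    [48, -3, -28, 0, 0, 0, -0.12],
    [48, -3, -14, 0, 0, 0, -0.11],
    [48, 0, 0, 0, 0, 0, 0],
  ],
)

```text
time_s: 26.82
tcp_pos: [0.5203, -0.3829, 0.1921]
ee_rot: [[-0.991, 0.136, -0.002], [0.136, 0.991, 0.0], [0.002, 0.0, -1.0]]
wrist_force: [-0.0, 0.6, -0.6]
gripper_width: 0.477
gripper_force: 0.0
```

```bash
cat > g.py <<'E'
from h import *
s=sense();print(np.round(s['joints'],1),s['tcp_pos'],np.degrees(np.arctan2(s['ee_rot'][1,1],s['ee_rot'][0,1])))
p=shot('wrist','w6'); f=cloud(p).reshape(-1,3); f=f[~np.isnan(f[:,0])]
c=f[(np.abs(f[:,0]-.522)<.075)&(np.abs(f[:,1]+.38)<.06)&(f[:,2]>.03)&(f[:,2]<.042)]
print(len(c),cv2.minAreaRect((c[:,:2]*1000).astype(np.float32)),np.median(c[:,2]))
c=f[(f[:,1]<-.25)&(f[:,2]>.003)&(f[:,2]<.010)&(f[:,0]<.7)]
print(len(c),cv2.minAreaRect((c[:,:2]*1000).astype(np.float32)),np.median(c[:,2]))
E
python3 g.py
```

```text
[-22.   26.1  -0.4   0.  -63.6 -75.8] [ 0.52025656 -0.38292237  0.19210168] 82.17996698966776
1549 ((524.0227661132812, -379.9477233886719), (11.748128890991211, 89.75189971923828), 82.04899597167969) 0.03522628198453101
44687 ((516.5225219726562, -476.01715087890625), (237.78762817382812, 401.9112243652344), 0.4466225802898407) 0.00539520143743466
```

View pics/w6.png

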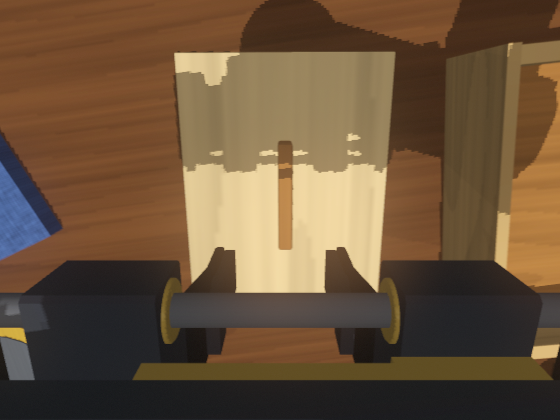

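Emit:
drive_tool(
  rows=[
    [48, 4, 3, -35, 0, 0, 0],
    [48, 0, 0, -40, 0, 0, 0],
    [48, 0, 0, -40, 0, 0, 0],
    [48, 0, 0, -30, 0, 0, 0],
    [48, 0, 0, -12, 0, 0, 0],
  ],
)

```text
time_s: 27.28
tcp_pos: [0.5226, -0.3744, 0.0311]
ee_rot: [[-0.992, 0.127, -0.008], [0.127, 0.992, 0.005], [0.009, 0.003, -1.0]]
wrist_force: [-0.8, 0.4, -0.6]
gripper_width: 0.481
gripper_force: 0.0
```

Emit:
drive_tool(
  rows=[
    [48, 0, 0, -4, 0, 0, 0],
    [48, 0, 0, 0, 0, 0, 0],
  ],
)

```text
time_s: 27.45
tcp_pos: [0.526, -0.3765, 0.0323]
ee_rot: [[-0.992, 0.127, -0.001], [0.127, 0.992, -0.0], [0.001, -0.0, -1.0]]
wrist_force: [0.3, 0.0, -0.2]
gripper_width: 0.476
gripper_force: 0.0
```

Emit:
drive_tool(
  rows=[
    [48, -2, -3, -3, 0, 0, 0],
    [0, 0, 0, 0, 0, 0, 0],
    [0, 0, 0, 0, 0, 0, 0],
    [0, 0, 0, 0, 0, 0, 0],
    [0, 0, 0, 0, 0, 0, 0],
  ],
)

```text
time_s: 27.87
tcp_pos: [0.524, -0.38, 0.0306]
ee_rot: [[-0.992, 0.129, 0.002], [0.129, 0.992, -0.001], [-0.002, -0.001, -1.0]]
wrist_force: [-1.3, 0.1, -0.2]
gripper_width: 0.261
gripper_force: 0.0
```

Emit:
drive_tool(
  rows=[
    [0, 0, 0, 0, 0, 0, 0],
    [0, 0, 0, 0, 0, 0, 0],
  ],
)

```text
time_s: 28.03
tcp_pos: [0.5237, -0.3798, 0.0299]
ee_rot: [[-0.992, 0.129, 0.001], [0.129, 0.992, -0.0], [-0.001, -0.0, -1.0]]
wrist_force: [0.5, 0.4, 0.9]
gripper_width: 0.14
gripper_force: 30.0
```

Emit:
drive_tool(
  rows=[
    [0, 0, 0, 10, 0, 0, 0],
    [0, 0, 0, 30, 0, 0, 0],
    [0, 0, 0, 36, 0, 0, 0],
    [0, 0, 0, 36, 0, 0, 0],
    [0, 0, 0, 36, 0, 0, 0],
  ],
)

```text
time_s: 28.45
tcp_pos: [0.5229, -0.3793, 0.179]
ee_rot: [[-0.992, 0.129, -0.001], [0.129, 0.992, 0.001], [0.002, 0.001, -1.0]]
wrist_force: [-0.3, -0.8, -1.8]
gripper_width: 0.137
gripper_force: 30.0
```

Emit:
drive_tool(
  rows=[
    [0, 0, 0, 30, 0, 0, 0.03],
    [0, 0, 0, 10, 0, 0, 0.03],
    [0, 2, 10, 0, 0, 0, 0.03],
    [0, 3, 20, 0, 0, 0, 0],
    [0, 3, 25, 0, 0, 0, 0],
  ],
)

```text
time_s: 28.87
tcp_pos: [0.5304, -0.3239, 0.2156]
ee_rot: [[-0.999, 0.041, -0.003], [0.041, 0.999, 0.002], [0.003, 0.002, -1.0]]
wrist_force: [0.0, 0.5, -3.2]
gripper_width: 0.134
gripper_force: 30.0
```

Emit:
drive_tool(
  rows=[
    [0, 4, 28, 0, -0.04, 0.0016, 0],
    [0, 4, 28, 0, -0.04, 0.0016, 0],
    [0, 4, 28, 0, -0.04, 0.0016, 0],
    [0, 4, 28, 0, -0.04, 0.0016, 0],
    [0, 4, 28, 0, -0.04, 0.0016, 0],
  ],
)

```text
time_s: 29.28
tcp_pos: [0.5501, -0.1826, 0.2157]
ee_rot: [[-0.999, 0.037, -0.011], [0.039, 0.979, -0.2], [0.003, -0.2, -0.98]]
wrist_force: [0.3, 0.0, -2.3]
gripper_width: 0.138
gripper_force: 30.0
```

Emit:
drive_tool(
  rows=[
    [0, 2, 20, 0, 0, 0, 0],
    [0, 1, 9, 0, 0, 0, 0],
    [0, 0, 0, 0, 0, 0, 0],
    [0, 0, 0, 0, 0, 0, 0],
  ],
)

```text
time_s: 29.62
tcp_pos: [0.554, -0.1552, 0.2165]
ee_rot: [[-0.999, 0.037, -0.01], [0.038, 0.979, -0.198], [0.002, -0.199, -0.98]]
wrist_force: [0.2, -0.7, -2.1]
gripper_width: 0.133
gripper_force: 30.0
```

```bash
cat > k.py <<'E'
from h import *
import sys
s=sense(); t=np.array(s['tcp_pos']); R=s['ee_rot']
a=np.radians(-2.26); C=np.array([[np.cos(a),-np.sin(a),0],[np.sin(a),np.cos(a),0],[0,0,1]])
o=np.array([.5577,-.0905,0]); l=(t-o)@C*1000; r=C.T@R
th=np.arctan2(-r[2,1],r[1,1]); print("tcp case",np.round(l,1),"tilt",round(th,3),"yawerr deg",round(np.degrees(np.arctan2(r[0,1],r[1,1])),2),"roll",round(r[2,0],4))
h=29.5; up=-r[:,2]; O=l-h*up; e=O+90*r[:,1]; b=O-90*r[:,1]
print("edge+ underside",np.round(e,1),"edge-",np.round(b,1),"grip",s["gripper_width"],np.round(s["wrist_force"],1))
if len(sys.argv)>1: shot(sys.argv[1],sys.argv[2])
E
python3 k.py scene s7
```

```text
tcp case [ -1.2 -64.8 216.5] tilt 0.2 yawerr deg -0.09 roll 0.0023
edge+ underside [ -1.4  17.5 169.8] edge- [  -1.1 -158.9  205.5] grip 0.13345526845612352 [ 0.2 -0.7 -2.1]
```

View pics/s7.png

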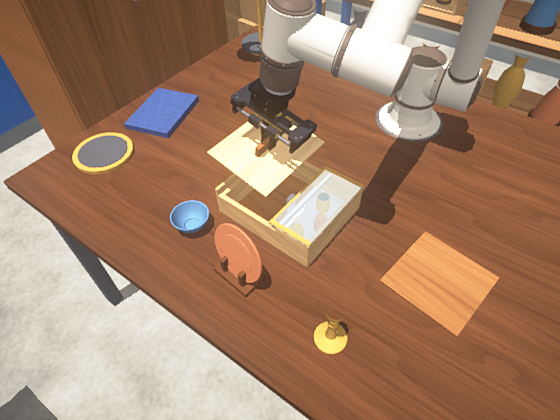

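Emit:
drive_tool(
  rows=[
    [0, 1, 0, -20, 0, 0, 0],
    [0, 0, 0, -25, 0, 0, 0],
    [0, 0, 0, -15, 0, 0, 0],
    [0, 0, 0, 0, 0, 0, 0],
    [0, 0, 0, 0, 0, 0, 0],
  ],
)

```text
time_s: 30.08
tcp_pos: [0.555, -0.157, 0.1569]
ee_rot: [[-0.999, 0.04, -0.01], [0.041, 0.979, -0.199], [0.002, -0.199, -0.98]]
wrist_force: [0.7, 0.6, -1.2]
gripper_width: 0.136
gripper_force: 30.0
```

```bash
cat > m.py <<'E'
from h import *
import runpy; g=runpy.run_path("k.py"); C,o,l,r=g["C"],g["o"],g["l"],g["r"]
for cam in ("scene","top","wrist"):
    p=shot(cam); f=cloud(p).reshape(-1,3); f=f[~np.isnan(f[:,0])]; L=(f-o)@C*1000
    q=(L-l)@r    # tool frame: x,y in plane, z down
    s=q[(abs(q[:,2]-23.5)<5)&(abs(q[:,0])<140)&(abs(q[:,1])<110)]
    if len(s)<50: print(cam,len(s)); continue
    A=np.c_[s[:,0],s[:,1],np.ones(len(s))]; k=np.linalg.lstsq(A,s[:,2],rcond=None)[0]
    print(cam,len(s),"plane tilt dz/dx,dz/dy,z0",np.round(k,3),"rect",[np.round(v,1) for v in cv2.minAreaRect(s[:,:2].astype(np.float32))], "ext",np.round(np.percentile(s,[.5,99.5],axis=0),1)[:, :2].tolist())
    roof=L[(abs(L[:,2]-95)<4)&(abs(L[:,0])<110)&(L[:,1]>15)&(L[:,1]<140)]; print("  roof edge",np.percentile(roof[:,1],.5) if len(roof) else 0, np.median(roof[:,2]) if len(roof) else 0)
E
python3 m.py
```

```text
tcp case [-1.000e-01 -6.650e+01  1.569e+02] tilt 0.201 yawerr deg 0.05 roll 0.0023
edge+ underside [-1.00e-01  1.58e+01  1.10e+02] edge- [  -0.2 -160.6  145.9] grip 0.13586806231277931 [ 0.7  0.6 -1.2]
scene 3476 plane tilt dz/dx,dz/dy,z0 [-1.0000e-03 -1.0000e-03  2.4964e+01] rect [array([-1.2,  1.5]), array([233.7, 181. ]), np.float64(0.2)] ext [[-116.2, -87.7], [110.8, 91.2]]
  roof edge 28.831688608091817 94.01875185544735
top 3764 plane tilt dz/dx,dz/dy,z0 [ 2.0000e-03 -0.0000e+00  2.2337e+01] rect [array([-0.1, -0.7]), array([232. , 180.4]), np.float64(0.2)] ext [[-115.4, -90.3], [114.9, 87.8]]
  roof edge 27.074653864961633 95.61404148338936
wrist 105408 plane tilt dz/dx,dz/dy,z0 [ 4.0000e-03 -1.0000e-03  2.2662e+01] rect [array([26.5,  0.1]), array([171. , 181.2]), np.float64(0.1)] ext [[-9.7, -88.7], [111.3, 88.9]]
  roof edge 26.72385259457636 94.49785003939515
```

Emit:
drive_tool(
  rows=[
    [0, 0, 0, -12, 0, 0, 0],
    [0, 0, 0, -12, 0, 0, 0],
    [0, 0, 0, -6, 0, 0, 0],
    [0, 0, 0, 0, 0, 0, 0],
    [0, 0, 0, 0, 0, 0, 0],
  ],
)

```text
time_s: 30.65
tcp_pos: [0.556, -0.1558, 0.1282]
ee_rot: [[-0.999, 0.038, -0.007], [0.039, 0.979, -0.199], [-0.001, -0.199, -0.98]]
wrist_force: [0.3, 0.1, -1.0]
gripper_width: 0.138
gripper_force: 30.0
```

```bash
python3 k.py
```

```text
tcp case [  0.9 -65.3 128.2] tilt 0.2 yawerr deg -0.02 roll -0.0007
edge+ underside [ 0.9 17.  81.3] edge- [   1.  -159.4  117.2] grip 0.13778801908341115 [ 0.3  0.1 -1. ]
```

Emit:
drive_tool(
  rows=[
    [0, -0.5, 0, -3, 0, 0, 0],
    [0, 0, 3, 0, 0, 0, 0],
    [0, 0.2, 5, 0, 0, 0, 0],
    [0, 0.2, 5, 0, 0, 0, 0],
    [0, 0, 0, 0, 0, 0, 0],
  ],
)

```text
time_s: 31.07
tcp_pos: [0.5559, -0.1417, 0.1249]
ee_rot: [[-0.999, 0.037, -0.007], [0.038, 0.979, -0.199], [-0.001, -0.199, -0.98]]
wrist_force: [0.1, 0.3, -1.5]
gripper_width: 0.136
gripper_force: 30.0
```

```bash
python3 k.py
```

```text
tcp case [  0.2 -51.3 124.9] tilt 0.2 yawerr deg -0.08 roll -0.0007
edge+ underside [ 0.2 31.1 78.1] edge- [   0.4 -145.3  113.8] grip 0.13604686370117314 [ 0.1  0.3 -1.5]
```

Entering under the lip freely; 11 mm more, 1 mm lower.

Emit:
drive_tool(
  rows=[
    [0, 0.1, 3, -0.5, 0, 0, 0],
    [0, 0.2, 4, -0.5, 0, 0, 0],
    [0, 0.1, 4, 0, 0, 0, 0],
    [0, 0, 0, 0, 0, 0, 0],
  ],
)

```text
time_s: 31.4
tcp_pos: [0.5561, -0.131, 0.1235]
ee_rot: [[-0.999, 0.038, -0.008], [0.038, 0.979, -0.199], [0.0, -0.199, -0.98]]
wrist_force: [-0.8, 0.3, -1.9]
gripper_width: 0.135
gripper_force: 30.0
```

```bash
python3 k.py
```

```text
tcp case [ -0.  -40.6 123.5] tilt 0.2 yawerr deg -0.06 roll 0.0
edge+ underside [-0.1 41.8 76.7] edge- [ 1.000e-01 -1.347e+02  1.125e+02] grip 0.13503192612735315 [-0.8  0.3 -1.9]
```

Emit:
drive_tool(
  rows=[
    [0, 0, -1.8, -3.4, 0.04, -0.0016, 0],
    [0, 0, -1.7, -3.4, 0.04, -0.0016, 0],
    [0, 0, -1.5, -3.5, 0.04, -0.0016, 0],
    [0, 0, 0, 0, 0, 0, 0],
    [0, 0, 0, 0, 0, 0, 0],
  ],
)

```text
time_s: 31.82
tcp_pos: [0.556, -0.1373, 0.1133]
ee_rot: [[-0.999, 0.04, -0.003], [0.04, 0.996, -0.081], [0.0, -0.081, -0.997]]
wrist_force: [-0.1, -0.2, -2.3]
gripper_width: 0.136
gripper_force: 30.0
```

```bash
python3 k.py
```

```text
tcp case [ 1.000e-01 -4.680e+01  1.133e+02] tilt 0.081 yawerr deg 0.05 roll 0.0001
edge+ underside [ 0.2 40.5 76.6] edge- [ 1.000e-01 -1.389e+02  9.120e+01] grip 0.1355241559205516 [-0.1 -0.2 -2.3]
```

Emit:
drive_tool(
  rows=[
    [0, 0, 0, -3.5, 0.04, -0.0016, 0],
    [0, 0, -0.5, -3.6, 0.04, -0.0016, 0],
    [0, 0, 0, -0.5, 0, 0, 0],
    [0, 0, 0, 0, 0, 0, 0],
    [0, 0, 0, 0, 0, 0, 0],
  ],
)

```text
time_s: 32.23
tcp_pos: [0.5558, -0.1371, 0.1057]
ee_rot: [[-0.999, 0.039, -0.001], [0.039, 0.999, -0.002], [0.0, -0.002, -1.0]]
wrist_force: [0.2, -0.2, -1.9]
gripper_width: 0.135
gripper_force: 30.0
```

```bash
python3 k.py
```

```text
tcp case [-1.000e-01 -4.670e+01  1.057e+02] tilt 0.002 yawerr deg -0.05 roll 0.0004
edge+ underside [-0.2 43.3 76. ] edge- [  -0.  -136.7   76.3] grip 0.13473345172160922 [ 0.2 -0.2 -1.9]
```

Emit:
drive_tool(
  rows=[
    [0, 0, -1, -1, 0, 0, 0],
    [0, 0, 0, -0.7, 0, 0, 0],
    [0, 0, 0, 0, 0, 0, 0],
  ],
)

```text
time_s: 32.48
tcp_pos: [0.5561, -0.1379, 0.1049]
ee_rot: [[-0.999, 0.038, 0.001], [0.038, 0.999, -0.001], [-0.001, -0.001, -1.0]]
wrist_force: [-1.4, 1.7, 4.5]
gripper_width: 0.133
gripper_force: 30.0
```

Resting. Release, rise, and check.

Emit:
drive_tool(
  rows=[
    [45, 0, 0, 0, 0, 0, 0],
    [45, 0, 0, 0, 0, 0, 0],
    [45, 0, 0, 0, 0, 0, 0],
    [45, 0, 0, 0, 0, 0, 0],
    [45, 0, 0, 10, 0, 0, 0],
  ],
)

```text
time_s: 32.9
tcp_pos: [0.5545, -0.1382, 0.1122]
ee_rot: [[-0.999, 0.04, -0.004], [0.04, 0.999, 0.0], [0.004, 0.0, -1.0]]
wrist_force: [-0.3, 0.1, -0.1]
gripper_width: 0.405
gripper_force: 0.0
```

Emit:
drive_tool(
  rows=[
    [45, 0, 0, 30, 0, 0, 0],
    [45, 0, 0, 40, 0, 0, 0],
    [45, -20, 0, 40, 0, 0, 0],
    [45, -40, 0, 20, 0, 0, 0],
    [45, -40, 0, 0, 0, 0, 0],
  ],
)

```text
time_s: 33.32
tcp_pos: [0.4627, -0.1387, 0.2452]
ee_rot: [[-0.999, 0.038, 0.011], [0.038, 0.999, -0.002], [-0.011, -0.001, -1.0]]
wrist_force: [0.1, -0.5, 0.2]
gripper_width: 0.45
gripper_force: 0.0
```

Emit:
drive_tool(
  rows=[
    [45, -20, 40, 20, 0, 0, 0],
    [45, 0, 41, 0, 0, 0, 0],
    [45, 0, 41, 0, 0, 0, 0],
    [45, 0, 41, 0, 0, 0, 0],
    [45, 0, 41, 0, 0, 0, 0],
  ],
)

```text
time_s: 33.73
tcp_pos: [0.4425, 0.0613, 0.2582]
ee_rot: [[-0.999, 0.04, 0.002], [0.04, 0.999, 0.001], [-0.002, 0.001, -1.0]]
wrist_force: [0.8, 1.4, 0.3]
gripper_width: 0.449
gripper_force: 0.0
```

Emit:
drive_tool(
  rows=[
    [45, 0, 41, 0, 0, 0, 0],
    [45, 0, 41, 0, 0, 0, 0],
    [45, 0, 41, 0, 0, 0, 0],
    [45, 0, 20, 0, 0, 0, 0],
    [45, 0, 0, 0, 0, 0, 0],
  ],
)

```text
time_s: 34.15
tcp_pos: [0.4433, 0.2065, 0.2574]
ee_rot: [[-0.999, 0.035, 0.001], [0.035, 0.999, 0.001], [-0.001, 0.001, -1.0]]
wrist_force: [0.7, 0.3, -0.2]
gripper_width: 0.447
gripper_force: 0.0
```

```bash
cat > n.py <<'E'
from h import *
a=np.radians(-2.26); C=np.array([[np.cos(a),-np.sin(a),0],[np.sin(a),np.cos(a),0],[0,0,1]]); o=np.array([.5577,-.0905,0])
for cam in ("top","scene"):
    p=shot(cam,cam+"9"); f=cloud(p).reshape(-1,3); f=f[~np.isnan(f[:,0])]; L=(f-o)@C*1000
    s=L[(abs(L[:,2]-81)<4)&(abs(L[:,0])<119)&(L[:,1]>-141)&(L[:,1]<24)]
    k=np.linalg.lstsq(np.c_[s[:,:2],np.ones(len(s))],s[:,2],rcond=None)[0]
    print(cam,len(s),"plane",np.round(k,4),np.round(np.percentile(s,[.5,99.5],axis=0),1).tolist())
    b=L[(L[:,2]>104)&(L[:,2]<116)&(abs(L[:,0])<70)&(abs(L[:,1]+48)<40)]
    if len(b)>10: print(" bar",[np.round(v,1) for v in cv2.minAreaRect(b[:,:2].astype(np.float32))],np.median(b[:,2]))
cv2.imwrite('pics/s9c.png',cv2.resize(cv2.imread('pics/scene9.png')[110:350,150:430],None,fx=2.5,fy=2.5))
E
python3 n.py
```

```text
top 5308 plane [-4.00000e-04 -1.00000e-04  8.14967e+01] [[-116.0, -137.6, 77.2], [114.7, 23.2, 84.9]]
 bar [array([ -0.4, -48.2]), array([87.7, 12.3]), np.float64(0.0)] 111.49170669278291
scene 3534 plane [-3.00000e-04  3.00000e-04  7.99275e+01] [[-113.9, -140.7, 77.1], [116.5, 19.7, 84.1]]
 bar [array([  1.2, -45.6]), array([14.3, 91.1]), np.float64(89.1)] 109.2692283455094
```

View pics/s9c.png

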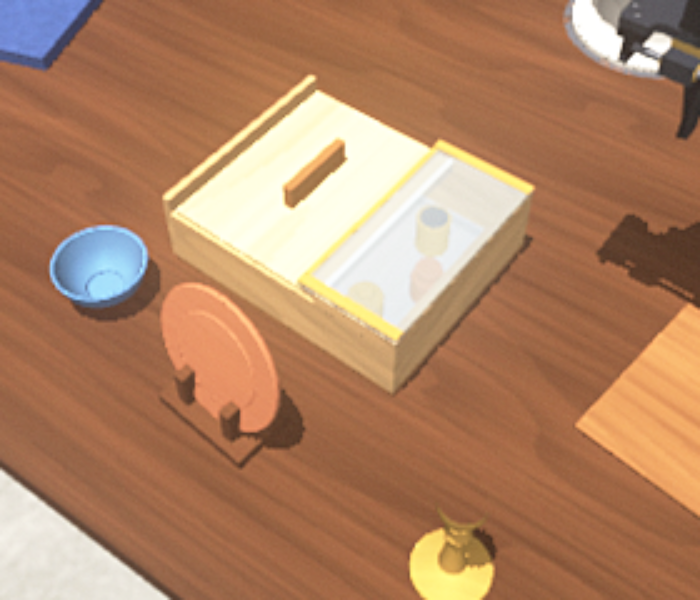

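```bash
python3 -c "
from station import *
print(finish_job())"
```

```text
the job is handed in; nothing more can be done
None
```

The job is handed in, and no verdict came back. In the last pictures the pot, weight and jar (there was no block) stand in the tray, home under the roof; the cover lies flat and square inside the upstand, and the candlestick, plate and bowl stand where they were. One shortfall: I drew the tray about 8 mm short of the front wall because the fingers met it first, but it was wholly clear of the roof for loading.

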